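Sort intercom parts into their trays

ROBOT

A 7-joint arm with a two-finger parallel gripper is mounted at the origin on the work surface. World frame = base frame: x ahead of the robot, y to its left, z up, the work surface at z = 0. Lengths are in mm, angles in rad, forces in N, time in s.
With the tool pointing down it reaches from about 350 to 900 mm from the base axis. Payload 19.9 kg.
Tool frame: the origin (TCP) lies on the centre line of the jaws, within the pads' length; the fingertips stand 22 mm ahead of it and the grasp point (between the pads) lies 3 mm ahead of it; z points along the fingers, y is the line along which they close (so a half turn about z gives the same grasp; the last joint's range is limited). The gripper opens to 85 mm and grips with 20 to 120 N. Pads are 22 mm wide; open, the fingers measure 114 mm over their backs; the gripper's body (76 mm by 85 mm) begins 54 mm behind the grasp point. The pads swing forward as they close: fully open they stand 13 mm farther back than shut.
Start: joints at [-1.196, 0.417, -0.01, 1.614, 0.005, 1.111, -0.053], TCP at [252.439, 571.733, 253.26] pointing down, gripper open.
Joint ranges: [-2.81, 2.81], [-0.39, 2.02], [-1.27, 1.25], [0.06, 2.57], [-1.19, 4.33], [0.19, 2], [-2.82, 2.82]. Speed limits (rad/s): [1.89, 1.89, 2.39, 2.39, 3.01, 3.01, 3.01].

INTERFACE

Orientations are given as a unit quaternion [w, x, y, z].
In Python, from workcell import readout, viewer, ticket gives the robot as it stands.
- The arm moves only by the tool apply_moves, never from a script. Its argument "steps" is a list of rows, each a list of 7 numbers: the turn, a rotation vector about the tool's x, y, z in units of 6 degrees (1.0 is 6 degrees), then the shift along the tool's x, y, z in units of 50 mm (1.0 is 50 mm), then the finger opening in mm, from 0 to 85.4. A call has 1 to 5 rows; each row shifts and turns the commanded pose from where the row before left it, along the tool's axes as they then stand; what a row does not reach is not made up. A row lasts 1/10 s, in which the tool goes at most 50 mm and 8.59 degrees, less where a joint would pass 70% of its speed; a pose out of reach is approached as far as the arm can. A call is refused whole if a number of a shift passes 1 or a number of a turn 1, either way. A call with a gripper value outside its range is refused whole. The fingers move at their own pace and stop on an object; "squeeze" is the grip in N (left out, the last holds). Time passes only in rows, so rows that do not move let the fingers close. It gives the time, the measured TCP pose, the force, the opening and the grip force at its end, in the units of the state.
- readout.sense(): the state, without advancing time (a new reading comes with each control period).
- viewer.read_camera(name): name is "side" or "top"; returns a dict with "img" (400x640x3 uint8, red, green, blue), "range_z" (400x640 float32, mm along the optical axis (not along the pixel's ray), 0 where there is no reading), "camera_matrix" (3x3 intrinsics, pixels), "R" (3x3) and "t" (3): a world point X has camera coordinates R X + t. Camera axes: x right, y down, z forward; pixel columns grow to the right and rows downward; lengths in mm; the calibration is good to about 2 mm. A picture is of the moment at which its call begins.
- ticket.hand_in(): hands the job in; it is judged then, once.
The state is a dict: "time_s": time; "joints": joint angles; "joint_vel": joint speeds; "tau": joint torques, N m; "eef_pos": TCP position; "tool_rot": TCP orientation; "wrist_force": force on the tool from outside, world axes, zero at the start; "ft_torque": the same for the moment, N m; "width": finger opening in mm; "finger_force": force on a finger pad.
Only numpy, scipy, OpenCV 4.12 (cv2) and the standard library are available. Lean on these libraries where they do the work, as an engineer would, in place of code of your own. Each camera call takes 0.05 s, during which the arm holds its last target. There are 200 camera calls.

TASK

Sort the five loose intercom parts on the bench into their trays: the two boom microphones each into its own long lane, lying along it, the two boomless loudspeaker pods each into its own round well, and the belt pack lengthwise into either of the rectangular bays. Set each part down flat on the pocket's floor, right way up, without dropping it, and leave the screw dish and the tape roll where they are.

Things in the scene. Friction and masses are not known exactly. Their poses are not given: they have to be found in the camera images.
- boom_mic_a: boom microphone, black, 120 mm long: round head (44 mm across, 20 thick) with a dark grey pivot block on top (22 mm along boom x 16 across x 16 tall, top at 36; brass pin flush in its sides), boom sloping down to a capsule 4 mm off the table. Origin: underside, mid-length; x to the capsule, z up. Head and block centred at x = -38 mm. 65-115 g. Grip the block across its 16 mm
- boom_mic_b: second boom microphone, exactly like boom_mic_a, same origin, axes and sizes (120 mm long, pivot block centred at x = -38 mm, 16 mm wide, from 20 to 36 mm above the underside)
- pod_a: loudspeaker pod without boom: black disc 44 mm across, 20 mm thick, with an upright round brass stud (14.4 mm diameter, 16 mm tall, top 36 mm above the underside) in the middle of its top. Origin: centre of the underside, z up. 56-101 g. Best gripped by the stud
- pod_b: second loudspeaker pod without boom: black disc 44 mm across, 20 mm thick, with an upright round brass stud (14.4 mm diameter, 16 mm tall, top 36 mm above the underside) in the middle of its top. Origin: centre of the underside, z up. 56-101 g. Best gripped by the stud
- belt_pack: belt pack: black rounded rectangular box 64 mm (x) by 40 mm (y) by 28 mm tall, with a grille and two grey buttons on top and a brass contact at its +x end. Origin: centre of the underside, z up. About 110 g (82 to 149). Grip it across its 40 mm width
- lane_tray: the tray with two long lanes, 150 by 132 mm, for boom microphones: lanes 142 mm long (along x) and 60 mm wide, centred at x = 0, y = -32 and +32 mm, parted by a 4 mm wall. Pale grey, fixed, 12 mm tall; pocket floors 3 mm above the bench, walls' tops 12 mm. Origin: centre of underside, z up. At any of three tray places, yaw 1.37 to 1.77 rad (x roughly along world +y).
- well_tray: the tray with two round wells, 150 by 82 mm, for pods: wells 62 mm across, centred at x = -36 and +36 mm, y = 0. Pale grey, fixed, 12 mm tall; pocket floors 3 mm above the bench, walls' tops 12 mm. Origin: centre of underside, z up. At any of three tray places, yaw 1.37 to 1.77 rad (x roughly along world +y).
- bay_tray: the tray with two rectangular bays, 92 by 132 mm, for belt packs: bays 84 mm long (along x) and 60 mm wide, centred at x = 0, y = -32 and +32 mm, parted by a 4 mm wall. Pale grey, fixed, 12 mm tall; pocket floors 3 mm above the bench, walls' tops 12 mm. Origin: centre of underside, z up. At any of three tray places, yaw 1.37 to 1.77 rad (x roughly along world +y).
- screw_dish: bystander: small open steel dish of screws, 62 mm across the rim, 22 mm tall, standing loose between two of the trays. Origin: centre of the underside
- tape_roll: bystander: roll of yellow tape lying flat, 60 mm across, 19 mm tall, loose between two of the trays. Origin: centre of the underside
Things that resemble listed ones, but are neither listed nor needed, are in the scene too. What is shaped like the boom_mic_a but blue, orange or pink is not meant.

How it is judged:
By the outcome, as a careful person would: the job done as asked, in the order asked, and still so for the second after the job is handed in, with the robot touching nothing.
It also fails if it takes over 109 s, if anything falls off the work surface, if the arm or the gripper's body presses on something with over 40 N, if the wrist force passes 120 N, or if a joint passes its speed limit or range.

## Working session

There is one attempt and no reset: what is moved stays moved. The work goes in short steps, Python scripts to look and compute and a tool call to move; the robot and the scene stay as the last step left them, time stands still between calls to the robot, and variables do not carry over. Pictures are saved under pics/ and viewed, at most 14 in all, crops included, and the job is handed in when it is done.

Besides the shell and the picture viewer there is one more tool, called after "Call:" as name([rows], argument=value, ...), one row to a line, values as JSON. apply_moves: Moves the arm, as the interface text tells. Its arguments: {"type":"object","properties":{"steps":{"type":"array"},"squeeze":{"type":"number"}},"required":["steps"]}

```bash
mkdir -p pics
cat > h.py <<'E'
import numpy as np, cv2
from workcell import readout, viewer, ticket
def cam(n):
    c=viewer.read_camera(n); c={k:(np.array(v) if k!='img' else v) for k,v in c.items()}; return c
def world(c):
    K=c['camera_matrix'];Z=c['range_z'];v,u=np.mgrid[:Z.shape[0],:Z.shape[1]]
    P=np.stack([(u-K[0,2])/K[0,0]*Z,(v-K[1,2])/K[1,1]*Z,Z],-1)
    W=(P-c['t'])@c['R']; W[Z==0]=np.nan; return W
def ray(c,u,v,z):
    K=c['camera_matrix'];d=c['R'].T@np.array([(u-K[0,2])/K[0,0],(v-K[1,2])/K[1,1],1]);o=-c['R'].T@c['t']
    return o+d*(z-o[2])/d[2]
E
python3 - <<'E'
from h import *
for n in('top','side'):
    c=cam(n); np.savez(n+'0.npz',**c); cv2.imwrite(f'pics/{n}0.png',cv2.resize(c['img'][:,:,::-1],(800,500),interpolation=cv2.INTER_CUBIC))
    print(n,-c['R'].T@c['t'],c['R'][2],c['camera_matrix'][0,0])
print(readout.sense())
E
```

```text
top [ 257.70794875  -71.97990286 1053.02777289] [ 0.18049539  0.03031262 -0.98310862] 374.2630278650436
side [ 416.73206226 -925.95482244  936.70408456] [ 0.0505735   0.6899701  -0.72206896] 495.7327941812379
{'time_s': 0.1, 'joints': array([-1.19650101,  0.41791237, -0.01031075,  1.61409189,  0.00473478,
        1.11071089, -0.05298513]), 'joint_vel': array([ 0.00046207, -0.00094981,  0.00102385, -0.00093951, -0.00115548,
       -0.00021347,  0.00231074]), 'tau': array([ 1.50322579e-03, -8.65832949e+01,  6.79881703e-01, -4.35648966e+01,
        1.91005133e-02,  4.79213486e-03, -9.33710709e-06]), 'eef_pos': array([252.34508612, 571.48505292, 252.73326813]), 'tool_rot': array([-5.72991398e-05,  2.06381089e-01,  9.78471534e-01, -5.46927152e-04]), 'wrist_force': array([ 0.13511314,  0.25284466, -0.22152467]), 'ft_torque': array([-0.03961609, -0.04394865,  0.03486111]), 'finger_force': 0.0, 'width': 85.56828675871606}
```

View pics/top0.png

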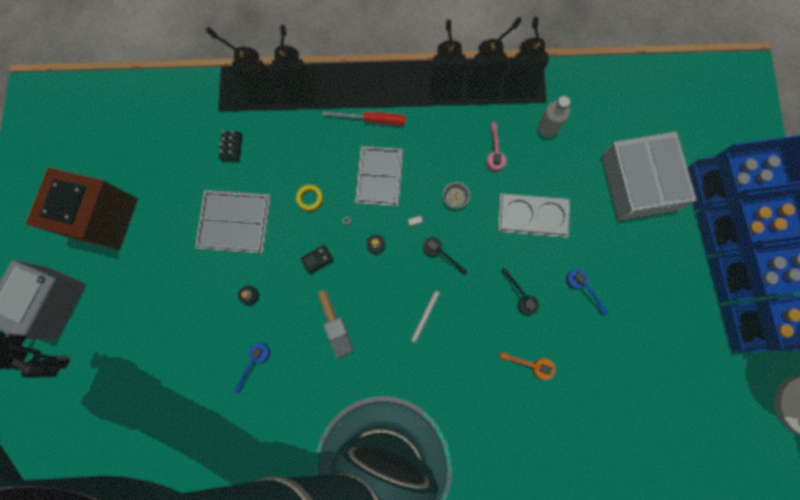

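View pics/side0.png

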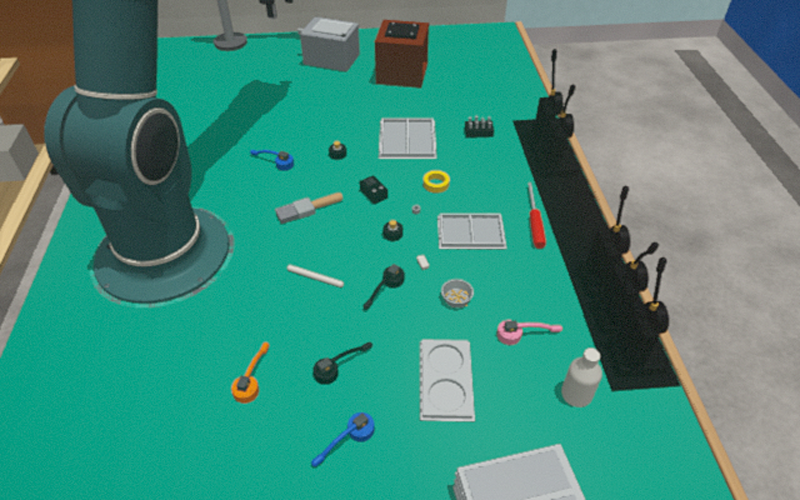

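The top view (800x500) shows:
- **Trays:** lane tray (233,221), bay tray (380,176), well tray (535,215).
- **Black boom mics:** heads at (431,246) and (527,305). The blue, orange and pink look-alikes are at (260,352), (577,280), (543,369) and (496,160).
- **Pods with brass studs:** (376,244) and (249,295).
- **Belt pack with two grey buttons:** (317,259). The block with four bumps at (230,145) is a decoy.

Next I measure these and view an enlarged crop to confirm them.

```bash
cat > m.py <<'E'
from h import *
def px(c,X):
    p=c['camera_matrix']@(c['R']@np.array(X,float)+c['t']); return p[:2]/p[2]
def masks(c):
    hsv=cv2.cvtColor(c['img'],cv2.COLOR_RGB2HSV); h,s,v=cv2.split(hsv)
    green=(h>65)&(h<95)&(s>110)&(v>60)
    return hsv,green
def comp(c,mask,xy,z=10):
    u,v=px(c,[*xy,z]); n,l,st,ce=cv2.connectedComponentsWithStats(mask.astype(np.uint8),connectivity=8)
    vv,uu=np.nonzero(l); d=(uu-u)**2+(vv-v)**2; i=d.argmin(); m=l==l[vv[i],uu[i]]; return m
def rays(c,m,z):
    K=c['camera_matrix'];v,u=np.nonzero(m);D=np.stack([(u-K[0,2])/K[0,0],(v-K[1,2])/K[1,1],np.ones(len(u))],-1)@c['R'];o=-c['R'].T@c['t']
    return o+D*((z-o[2])/D[:,2])[:,None]
def rect(P):
    (x,y),(w,h),a=cv2.minAreaRect(P[:,:2].astype(np.float32)); 
    b=cv2.boxPoints(((x,y),(w,h),a)); e1=b[1]-b[0];e2=b[2]-b[1]; e=e1 if np.hypot(*e1)>np.hypot(*e2) else e2
    return np.round([x,y,max(w,h),min(w,h),np.arctan2(e[1],e[0])%np.pi],2)
E
python3 - <<'E'
from m import *
T=dict(np.load('top0.npz'));S=dict(np.load('side0.npz'))
seeds=dict(lane=(233,221),bay=(380,176),well=(535,215),dish=(456,196),tape=(309,197),micA=(431,246),micB=(527,305),podA=(376,244),podB=(249,295),belt=(317,259))
for n,(a,b) in seeds.items():
    X=ray(T,a*.8,b*.8,12)
    for nm,c in(('top',T),('side',S)):
        hsv,g=masks(c); tray=n in('lane','bay','well','dish')
        V=hsv[...,2]; Sx=hsv[...,1]
        m=((Sx<60)&(V>95)) if tray else (hsv[...,0]<35)&(Sx>150)&(V>100) if n=='tape' else (V<75)&(V>0)
        try: k=comp(c,m,X[:2])
        except Exception as e: print(n,nm,e);continue
        z=12 if tray else 20
        P=rays(c,k,z); W=world(c)[k]
        print(n,nm,k.sum(),'rect@',z,rect(P),'cent',np.round(P.mean(0)[:2],1),'depthz',np.nanpercentile(W[:,2],[5,50,95]).round(1))
I=[]
for n in('micA','micB','podA','podB','belt'):
    a,b=seeds[n];X=ray(T,a*.8,b*.8,12)
    for c in(T,S):
        u,v=px(c,X).astype(int); I.append(cv2.resize(c['img'][v-32:v+32,u-32:u+32,::-1],(160,160),interpolation=cv2.INTER_CUBIC))
cv2.imwrite('pics/crop.png',np.vstack([np.hstack(I[0::2]),np.hstack(I[1::2])]))
E
```

```text
lane top 2425 rect@ 12 [543.14 342.4  157.32 137.91   1.48] cent [542.  341.5] depthz [-0.2  3.5 12.3]
lane side 1430 rect@ 12 [544.88 334.41 161.09 139.52   1.48] cent [544.7 331.5] depthz [-2.   1.9 10.7]
bay top 1509 rect@ 12 [646.7    1.33 138.85  99.76   3.05] cent [645.1   1.4] depthz [-0.5  3.4 12.5]
bay side 1471 rect@ 12 [647.73  -4.99 139.1  101.94   3.05] cent [647.6  -6.5] depthz [-1.5  2.5 11.5]
well top 1666 rect@ 12 [ 543.74 -352.02  157.03   89.32    1.46] cent [ 543.3 -352.1] depthz [ 0.2  6.6 14.3]
well side 2709 rect@ 12 [ 545.22 -358.94  159.92   88.53    1.46] cent [ 544.4 -363. ] depthz [-0.5  5.9 13.2]
dish top 143 rect@ 12 [ 587.38 -175.38   47.62   45.98    0.74] cent [ 586.2 -173.9] depthz [ 0.6  3.8 20.3]
dish side 349 rect@ 12 [ 593.1  -173.12   65.58   60.95    1.48] cent [ 593.2 -169.1] depthz [ 0.2 10.8 22. ]
tape top 173 rect@ 20 [592.99 163.35  58.42  54.25   1.55] cent [593.7 163.1] depthz [13.7 18.4 21.6]
tape side 227 rect@ 20 [593.2  151.94  70.94  54.61   1.46] cent [593.4 152.8] depthz [ 3.6 14.8 19.7]
micA top 263 rect@ 20 [ 443.95 -140.3   113
[... 369 characters left out ...]
790e+01  3.6000e-01] cent [ 353.2 -325.1] depthz [ 8.7 19.4 32.1]
podA top 143 rect@ 20 [479.21  10.02  43.52  39.69   3.14] cent [478.3   8.6] depthz [ 6.8 20.1 23. ]
podA side 133 rect@ 20 [481.85  -1.22  52.31  37.1    1.48] cent [481.1  -5.9] depthz [ 4.9 17.5 21.5]
podB top 154 rect@ 20 [3.6742e+02 2.9475e+02 4.2910e+01 4.2410e+01 4.0000e-02] cent [367.4 292.8] depthz [ 4.5 19.2 23.7]
podB side 102 rect@ 20 [370.1  283.91  49.08  40.67   1.48] cent [370.6 278.7] depthz [ 5.5 15.7 20.7]
belt top 347 rect@ 20 [447.2  141.99  64.16  46.52   2.09] cent [446.8 142.6] depthz [ 6.  27.5 31.1]
belt side 277 rect@ 20 [447.82 136.86  82.05  48.17   2.07] cent [448.4 134.9] depthz [ 6.4 24.5 29.6]
```

View pics/crop.png

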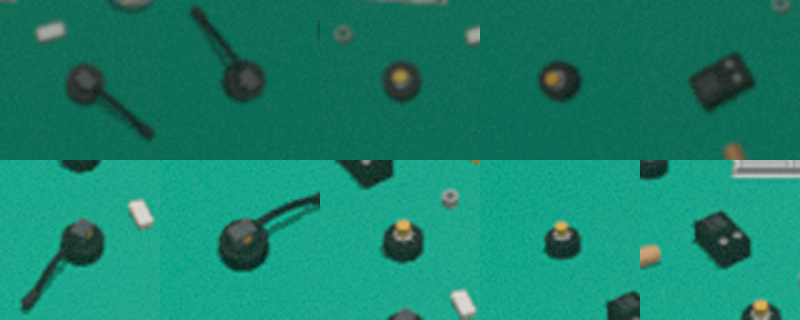

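The crop confirms two black mics with grey blocks, two black pods with brass studs, and the belt pack with its grey buttons. Next are exact grip points and yaws.

```bash
cat > meas.py <<'E'
from m import *
def cloud(cs,xy,r,zlo,zhi):
    A=[]
    for c in cs:
        W=world(c).reshape(-1,3); k=(np.hypot(W[:,0]-xy[0],W[:,1]-xy[1])<r)&(W[:,2]>zlo)&(W[:,2]<zhi); A.append(W[k])
    return A
E
python3 - <<'E'
from meas import *
T=dict(np.load('top0.npz'));S=dict(np.load('side0.npz'))
est=dict(micA=(475,-122),micB=(345,-322),podA=(478,9),podB=(368,293),belt=(447,142))
for n,xy in est.items():
    for nm,c in(('top',T),('side',S)):
        hi=cloud([c],xy,45,26 if n!='belt' else 22,45)[0]
        hd=cloud([c],xy,45,16,24)[0]
        print(n,nm,'hi',len(hi),hi.mean(0).round(1),'rect',rect(hi) if len(hi)>3 else '', 'zmax',np.percentile(hi[:,2],90).round(1),end=' ')
        if n!='belt': print('head circ',np.round(cv2.minEnclosingCircle(hd[:,:2].astype(np.float32))[0],1),len(hd),end=' ')
        if 'mic' in n:
            hsv,g=masks(c); k=comp(c,hsv[...,2]<75,xy,20); W=world(c)[k]; d=np.hypot(W[:,0]-hi.mean(0)[0],W[:,1]-hi.mean(0)[1])
            b=W[(d>30)&(d<95)]; vx=cv2.fitLine(b[:,:2].astype(np.float32),cv2.DIST_HUBER,0,.01,.01).ravel()
            far=W[(d<95)][np.argmax(d[d<95])]; q=b.mean(0)-hi.mean(0)
            print('boom line',np.arctan2(vx[1],vx[0]).round(3),'blk->boommean',np.arctan2(q[1],q[0]).round(3),'tip',far.round(1),d[d<95].max().round(1),end='')
            rP=rays(c,k&(np.array(hsv[...,2])<75),12)
        print()
    # brass by colour, both cams
    if 'pod' in n:
      for c in(T,S):
        h=cv2.cvtColor(c['img'],cv2.COLOR_RGB2HSV); k=comp(c,(h[...,0]<32)&(h[...,1]>90)&(h[...,2]>90),xy,32); print('  brass',k.sum(),rays(c,k,34).mean(0).round(1), world(c)[k].mean(0).round(1))
for n,xy in dict(lane=(543,343),bay=(646,1),well=(544,-352)).items():
    for nm,c in(('top',T),('side',S)):
        P=cloud([c],xy,95,8.5,14)[0]; 
        print(n,nm,len(P),rect(P))
E
```

```text
micA top hi 85 [ 465.1 -126.7   33.6] rect [ 461.11 -131.15   57.42   16.03    0.83] zmax 37.3 head circ [ 473.  -117.8] 116 boom line 0.83 blk->boommean -2.241 tip [ 412.2 -190.8   15.4] 83.1
micA side hi 98 [ 467.2 -129.6   32.4] rect [ 463.21 -131.41   57.84   16.81    0.77] zmax 36.5 head circ [ 474.1 -118.8] 107 boom line 0.885 blk->boommean -2.27 tip [ 414.4 -194.1   12.9] 83.4
micB top hi 99 [ 349.6 -317.2   33.5] rect [ 356.24 -315.57   62.9    16.52    0.46] zmax 36.9 head circ [ 351.4 -317.3] 125 boom line 0.535 blk->boommean 0.538 tip [ 419.4 -274.5   14.5] 81.8
micB side hi 146 [ 350.1 -321.1   32.3] rect [ 357.64 -319.45   61.49   19.14    0.41] zmax 36.0 head circ [ 339.5 -326.7] 175 boom line 0.59 blk->boommean 0.496 tip [ 419.3 -278.    13.6] 81.5
podA top hi 26 [481.5  10.9  34.2] rect [486.4   10.58  25.92  11.7    3.02] zmax 37.7 head circ [481.8  10.5] 149 
podA side hi 28 [482.7   7.8  32.4] rect [482.9    8.93  13.19  10.55   1.49] zmax 36.7 head circ [484.5   7.4] 114 
  brass 26 [483.3  10.3  34. ] [483.6  10.4  32.6]
  brass 30 [482.3   7.5  34. ] [482.5  11.1  30.5]
podB top hi 29 [369.8 297.   33.9] rect [370.82 295.98  17.63  13.     1.77] zmax 38.0 head circ [369.3 298.5] 153 
podB side hi 19 [371.4 295.9  32.4] rect [372.03 299.28  19.12   9.43   1.44] zmax 36.5 head circ [373.1 295.7] 78 
  brass 26 [370.  298.3  34. ] [369.9 298.1  34.6]
  brass 21 [370.2 294.3  34. ] [369.9 302.2  28.2]
belt top hi 315 [447.8 143.8  28. ] rect [448.32 144.01  63.54  39.79   2.08] zmax 30.5 
belt side hi 217 [449.8 140.1  26.7] rect [449.5  143.18  70.27  42.54   2.05] zmax 29.5 
lane top 322 [544.66 347.06 151.73 134.58   1.49]
lane side 155 [547.11 343.72 152.18 131.66   1.48]
bay top 223 [649.51   3.19 133.12  91.84   3.04]
bay side 241 [650.82   0.95 132.63  96.94   3.06]
well top 649 [ 545.59 -353.28  151.06   83.54    1.47]
well side 1116 [ 546.89 -354.67  153.17   82.36    1.46]
```

```bash
cat > plan.py <<'E'
import sys,json
from h import *
from scipy.spatial.transform import Rotation as Ro
def plan(x,y,yaw=None):
    "tool y axis (closing line) wanted at world angle yaw (mod pi)"
    s=readout.sense(); q=s['tool_rot']; R=Ro.from_quat([q[1],q[2],q[3],q[0]]); M=R.as_matrix()
    print('t',round(s['time_s'],1),'pos',s['eef_pos'].round(1),'j',s['joints'].round(2),'w',round(s['width'],1),'F',s['wrist_force'].round(1),'tilt',M[:,2].round(3))
    a=np.arctan2(M[1,1],M[0,1]); d=0
    if yaw is not None:
        d=(yaw-a+np.pi/2)%np.pi-np.pi/2
        for k in(d,d-np.pi*np.sign(d)): print('yaw err %.3f -> turn z units %.2f, j7 after ~%.2f'%(k,-k/np.radians(6),s['joints'][6]-k))
    for dd in ([0] if abs(d)<.03 else [d,d-np.pi*np.sign(d)]):
        N=Ro.from_euler('z',dd).as_matrix()@M; v=np.array([x,y,s['eef_pos'][2]])-s['eef_pos']
        print('after turn %.2f: shift x,y units'%dd,(N.T@v/50).round(3)[:2],'dist',np.hypot(*v[:2]).round(1))
    print('to lower z: units per mm .02; z now',s['eef_pos'][2].round(1))
if __name__=='__main__': plan(*map(float,sys.argv[1:]))
E
python3 - <<'E'
from meas import *
from plan import plan
T=dict(np.load('top0.npz'));S=dict(np.load('side0.npz'))
for n,xy,tip in(('micA',(473,-119),(413,-192)),('micB',(347,-320),(419,-276))):
    for nm,c in(('top',T),('side',S)):
        hsv,g=masks(c); k=comp(c,hsv[...,2]<75,xy,20).astype(np.uint8); D=cv2.distanceTransform(k,cv2.DIST_L2,5)
        v,u=np.nonzero(D>D.max()-.4); H=ray(c,u.mean(),v.mean(),16)
        W=cloud([c],xy,20,33.5,45)[0]
        P=rays(c,k.astype(bool),8); d=P[:,:2]-H[:2]; r=np.hypot(*d.T); t=P[r>r.max()-10].mean(0); q=t-H
        print(n,nm,'head',H.round(1),'blocktop',W.mean(0).round(1),len(W),rect(W),'tip',t.round(1),'ang',np.arctan2(q[1],q[0]).round(3),r.max().round(1))
plan(472,-121,0.87+np.pi/2)
E
```

```text
micA top head [ 460.4 -115.3   16. ] blocktop [ 472.3 -118.1   36. ] 42 [ 472.2  -119.     23.9    16.01    0.83] tip [ 416.  -187.8    8. ] ang -2.12 89.7
micA side head [ 470.2 -132.9   16. ] blocktop [ 473.4 -120.8   35.3] 36 [ 472.03 -122.56   28.75   15.07    0.87] tip [ 415.5 -187.3    8. ] ang -2.359 82.4
micB top head [ 333.8 -316.1   16. ] blocktop [ 341.2 -322.2   35.7] 52 [ 346.69 -319.48   37.82   15.07    0.45] tip [ 416.  -279.2    8. ] ang 0.422 95.6
micB side head [ 334.2 -340.    16. ] blocktop [ 340.9 -325.9   35.3] 52 [ 343.92 -322.23   29.79   17.89    0.89] tip [ 415.2 -276.3    8. ] ang 0.666 107.8
t 0.1 pos [252.3 571.5 252.7] j [-1.2   0.42 -0.01  1.61  0.    1.11 -0.05] w 85.6 F [ 0.1  0.3 -0.2] tilt [-0.    -0.001 -1.   ]
yaw err 1.286 -> turn z units -12.28, j7 after ~-1.34
yaw err -1.856 -> turn z units 17.72, j7 after ~1.80
after turn 1.29: shift x,y units [  7.753 -12.288] dist 726.5
after turn -1.86: shift x,y units [-7.753 12.288] dist 726.5
to lower z: units per mm .02; z now 252.7
```

Head-to-tip directions agree across the two views. Mic A's block is at (472.8,-119.5) with its axis at -2.27. Mic B's is at (341,-324) with its axis at 0.555. Block tops read z≈36, as they should. I'll turn the tool first.

Call:
apply_moves([
  [0, 0, 1, 0, 0, 0, 45],
  [0, 0, 1, 0, 0, 0, 45],
  [0, 0, 1, 0, 0, 0, 45],
  [0, 0, 1, 0, 0, 0, 45],
  [0, 0, 1, 0, 0, 0, 45],
])

```text
time_s: 0.6
eef_pos: [252.4, 571.5, 252.9]
tool_rot: [0.0, 0.455, 0.891, -0.0]
wrist_force: [0.1, -0.3, -0.9]
width: 44.7
finger_force: 0.0
```

Call:
apply_moves([
  [0, 0, 1, 0, 0, 0, 45],
  [0, 0, 1, 0, 0, 0, 45],
  [0, 0, 1, 0, 0, 0, 45],
  [0, 0, 1, 0, 0, 0, 45],
  [0, 0, 1, 0, 0, 0, 45],
])

```text
time_s: 1.1
eef_pos: [252.3, 571.6, 252.9]
tool_rot: [0.0, 0.67, 0.743, -0.0]
wrist_force: [0.5, -0.2, 0.2]
width: 44.9
finger_force: 0.0
```

Call:
apply_moves([
  [0, 0, 1, 0, 0, 0, 45],
  [0, 0, 1, 0, 0, 0, 45],
  [0, 0, 1, 0, 0, 0, 45],
  [0, 0, 1, 0, 0, 0, 45],
  [0, 0, 1, 0, 0, 0, 45],
])

```text
time_s: 1.6
eef_pos: [252.3, 571.6, 252.9]
tool_rot: [0.0, 0.839, 0.544, -0.0]
wrist_force: [0.3, 0.3, -0.9]
width: 45.3
finger_force: 0.0
```

Call:
apply_moves([
  [0, 0, 1, 0, 0, 0, 45],
  [0, 0, 1, 0, 0, 0, 45],
  [0, 0, 0.7, 0, 0, 0, 45],
  [0, 0, 0, 0, 0, 0, 45],
])

```text
time_s: 2.0
eef_pos: [252.2, 571.6, 252.9]
tool_rot: [0.0, 0.907, 0.422, -0.0]
wrist_force: [0.7, -0.3, 0.8]
width: 45.1
finger_force: 0.0
```

```bash
python3 plan.py 472.8 -119.5 2.442
```

```text
t 2.0 pos [252.2 571.6 252.9] j [-1.47  0.43  0.35  1.62 -0.16  1.11 -1.77] w 45.1 F [ 0.7 -0.3  0.8] tilt [-0.    -0.001 -1.   ]
yaw err 0.000 -> turn z units -0.00, j7 after ~-1.77
yaw err -3.141 -> turn z units 30.00, j7 after ~1.37
after turn 0.00: shift x,y units [-7.733 12.277] dist 725.5
to lower z: units per mm .02; z now 252.9
```

Call:
apply_moves([
  [0, 0, 0, -0.515, 0.818, 0, 45],
  [0, 0, 0, -0.515, 0.818, 0, 45],
  [0, 0, 0, -0.515, 0.818, 0, 45],
  [0, 0, 0, -0.515, 0.818, 0, 45],
  [0, 0, 0, -0.515, 0.818, 0, 45],
])

```text
time_s: 2.5
eef_pos: [326.4, 339.7, 253.2]
tool_rot: [-0.0, 0.906, 0.424, -0.0]
wrist_force: [0.7, -0.1, 1.8]
width: 45.5
finger_force: 0.0
```

Call:
apply_moves([
  [0, 0, 0, -0.515, 0.818, 0, 45],
  [0, 0, 0, -0.515, 0.818, 0, 45],
  [0, 0, 0, -0.515, 0.818, 0, 45],
  [0, 0, 0, -0.515, 0.818, 0, 45],
  [0, 0, 0, -0.515, 0.818, 0, 45],
])

```text
time_s: 3.0
eef_pos: [400.2, 109.6, 253.5]
tool_rot: [-0.0, 0.906, 0.424, 0.0]
wrist_force: [1.5, 1.2, 0.2]
width: 45.1
finger_force: 0.0
```

Call:
apply_moves([
  [0, 0, 0, -0.515, 0.818, 0, 45],
  [0, 0, 0, -0.515, 0.818, 0, 45],
  [0, 0, 0, -0.515, 0.818, 0, 45],
  [0, 0, 0, -0.515, 0.818, 0, 45],
  [0, 0, 0, -0.515, 0.818, 0, 45],
])

```text
time_s: 3.5
eef_pos: [474.1, -120.4, 253.5]
tool_rot: [0.0, 0.906, 0.424, 0.0]
wrist_force: [1.5, 1.9, 0.9]
width: 45.3
finger_force: 0.0
```

Call:
apply_moves([
  [0, 0, 0, 0, 0, 0.9, 45],
  [0, 0, 0, 0, 0, 0.9, 45],
  [0, 0, 0, 0, 0, 0.9, 45],
  [0, 0, 0, 0, 0, 0, 45],
])

```text
time_s: 3.9
eef_pos: [471.0, -118.4, 114.3]
tool_rot: [-0.002, 0.906, 0.423, -0.004]
wrist_force: [-0.4, 0.5, 1.2]
width: 45.0
finger_force: 0.0
```

```bash
python3 plan.py 472.8 -119.5 2.442
```

```text
t 3.9 pos [ 471.  -118.4  114.3] j [-0.43  0.47  0.75  2.08 -0.46  0.77 -0.09] w 45.0 F [-0.4  0.5  1.2] tilt [-0.008 -0.    -1.   ]
yaw err -0.003 -> turn z units 0.02, j7 after ~-0.09
yaw err 3.139 -> turn z units -29.98, j7 after ~-3.23
after turn 0.00: shift x,y units [0.006 0.041] dist 2.1
to lower z: units per mm .02; z now 114.3
```

Call:
apply_moves([
  [0, 0, 0, 0, 0, 0.6, 45],
  [0, 0, 0, 0, 0, 0.5, 45],
  [0, 0, 0, 0, 0, 0.25, 45],
  [0, 0, 0, 0, 0, 0.08, 45],
  [0, 0, 0, 0, 0, 0, 45],
])

```text
time_s: 4.4
eef_pos: [474.5, -118.7, 47.9]
tool_rot: [0.0, 0.906, 0.423, 0.0]
wrist_force: [-0.4, -0.3, 0.4]
width: 44.9
finger_force: 0.0
```

```bash
python3 plan.py 472.8 -119.5 2.442
python3 - <<'E'
from h import *
c=cam('side');from m import px
u,v=px(c,[472,-119,40]).astype(int);cv2.imwrite('pics/g1.png',cv2.resize(c['img'][v-50:v+40,u-60:u+60,::-1],(640,480),interpolation=cv2.INTER_CUBIC))
E
```

```text
t 4.4 pos [ 474.5 -118.7   47.9] j [-0.34  0.59  0.64  2.1  -0.59  0.63  0.01] w 44.9 F [-0.4 -0.3  0.4] tilt [ 0.001 -0.    -1.   ]
yaw err -0.002 -> turn z units 0.02, j7 after ~0.02
yaw err 3.140 -> turn z units -29.98, j7 after ~-3.13
after turn 0.00: shift x,y units [-0.033 -0.015] dist 1.8
to lower z: units per mm .02; z now 47.9
```

View pics/g1.png

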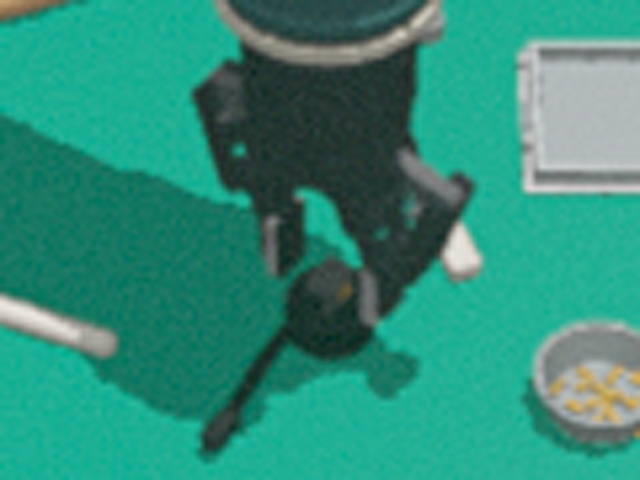

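The fingers straddle the block at (330,280), with the boom trailing to (215,440). I'll lower slightly, close and lift.

Call:
apply_moves([
  [0, 0, 0, -0.03, -0.01, 0.06, 30],
  [0, 0, 0, 0, 0, 0, 10],
  [0, 0, 0, 0, 0, 0, 5],
  [0, 0, 0, 0, 0, 0, 5],
  [0, 0, 0, 0, 0, 0, 5],
], squeeze=60)

```text
time_s: 4.95
eef_pos: [472.7, -119.4, 44.5]
tool_rot: [-0.0, 0.906, 0.422, 0.0]
wrist_force: [-3.6, 0.7, 10.7]
width: 14.4
finger_force: 58.7
```

Call:
apply_moves([
  [0, 0, 0, 0, 0, 0, 5],
  [0, 0, 0, 0, 0, 0, 5],
  [0, 0, 0, 0, 0, -0.2, 5],
  [0, 0, 0, 0, 0, -0.3, 5],
  [0, 0, 0, 0, 0, 0, 5],
])

```text
time_s: 5.45
eef_pos: [473.5, -119.6, 71.0]
tool_rot: [0.001, 0.906, 0.422, 0.001]
wrist_force: [0.9, -0.1, -0.4]
width: 14.3
finger_force: 59.0
```

Call:
apply_moves([
  [0, 0, -1, 0, 0, -0.3, 5],
  [0, 0, -1, 0, 0, -0.3, 5],
  [0, 0, -1, 0, 0, -0.3, 5],
  [0, 0, -1, 0, 0, -0.3, 5],
  [0, 0, -1, 0, 0, -0.2, 5],
])

```text
time_s: 5.95
eef_pos: [472.7, -119.5, 140.2]
tool_rot: [0.0, 0.765, 0.644, 0.0]
wrist_force: [-0.6, -0.2, -1.6]
width: 14.4
finger_force: 59.0
```

Call:
apply_moves([
  [0, 0, -0.85, 0, 0, 0, 5],
  [0, 0, 0, 0, 0, 0, 5],
])

```text
time_s: 6.15
eef_pos: [472.6, -119.4, 139.5]
tool_rot: [0.0, 0.736, 0.677, 0.0]
wrist_force: [-0.2, -0.7, -1.1]
width: 14.3
finger_force: 59.0
```

```bash
python3 plan.py 581.2 380.6 3.055;  python3 - <<'E'
from h import *
c=cam('side');from m import px
u,v=px(c,[472,-119,130]).astype(int);cv2.imwrite('pics/g2.png',cv2.resize(c['img'][v-50:v+40,u-60:u+60,::-1],(640,480),interpolation=cv2.INTER_CUBIC))
E
```

```text
t 6.2 pos [ 472.6 -119.4  139.5] j [-0.34  0.38  0.63  2.07 -0.32  0.78  0.4 ] w 14.3 F [-0.2 -0.7 -1.1] tilt [ 0.001  0.    -1.   ]
yaw err -0.002 -> turn z units 0.02, j7 after ~0.40
yaw err 3.139 -> turn z units -29.98, j7 after ~-2.74
after turn 0.00: shift x,y units [10.147  1.322] dist 511.7
to lower z: units per mm .02; z now 139.5
```

View pics/g2.png

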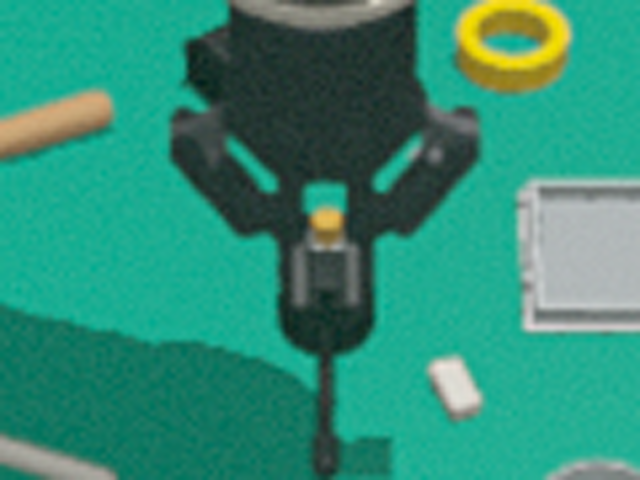

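The mic is held level by its block (325,270) with its boom straight. Carry it to the lane.

Call:
apply_moves([
  [0, 0, 0, 0.92, 0.12, 0, 5],
  [0, 0, 0, 0.92, 0.12, 0, 5],
  [0, 0, 0, 0.92, 0.12, 0, 5],
  [0, 0, 0, 0.92, 0.12, 0, 5],
  [0, 0, 0, 0.92, 0.12, 0, 5],
])

```text
time_s: 6.7
eef_pos: [522.1, 109.1, 138.7]
tool_rot: [0.0, 0.738, 0.675, -0.0]
wrist_force: [0.4, -1.3, 0.0]
width: 14.4
finger_force: 59.0
```

Call:
apply_moves([
  [0, 0, 0, 0.92, 0.12, 0, 5],
  [0, 0, 0, 0.92, 0.12, 0, 5],
  [0, 0, 0, 0.92, 0.12, 0, 5],
  [0, 0, 0, 0.92, 0.12, 0, 5],
  [0, 0, 0, 0.92, 0.12, 0, 5],
])

```text
time_s: 7.2
eef_pos: [571.6, 335.7, 138.5]
tool_rot: [0.0, 0.738, 0.675, -0.0]
wrist_force: [1.0, -0.2, -0.4]
width: 14.3
finger_force: 59.0
```

Call:
apply_moves([
  [0, 0, 0, 0.92, 0.12, 0, 5],
  [0, 0, 0, 0.03, 0, 0.5, 5],
  [0, 0, 0, 0, 0, 0.5, 5],
  [0, 0, 0, 0, 0, 0.3, 5],
  [0, 0, 0, 0, 0, 0, 5],
])

```text
time_s: 7.7
eef_pos: [580.8, 379.7, 71.5]
tool_rot: [0.0, 0.737, 0.675, -0.002]
wrist_force: [-0.3, -0.8, -1.1]
width: 14.2
finger_force: 59.0
```

```bash
python3 plan.py 581.2 380.6 3.055
```

```text
t 7.7 pos [580.8 379.7  71.5] j [-0.93  0.79  0.47  1.55 -0.42  0.91 -0.41] w 14.2 F [-0.3 -0.8 -1.1] tilt [-0.003 -0.003 -1.   ]
yaw err 0.001 -> turn z units -0.01, j7 after ~-0.41
yaw err -3.140 -> turn z units 29.99, j7 after ~2.73
after turn 0.00: shift x,y units [0.019 0.006] dist 1.0
to lower z: units per mm .02; z now 71.5
```

Call:
apply_moves([
  [0, 0, 0, 0.01, 0, 0.25, 5],
  [0, 0, 0, 0, 0, 0.13, 5],
  [0, 0, 0, 0, 0, 0.06, 5],
  [0, 0, 0, 0, 0, 0, 5],
  [0, 0, 0, 0, 0, 0, 5],
])

```text
time_s: 8.2
eef_pos: [582.1, 381.1, 52.2]
tool_rot: [0.0, 0.737, 0.676, 0.0]
wrist_force: [0.1, 0.5, 0.1]
width: 14.4
finger_force: 59.0
```

Call:
apply_moves([
  [0, 0, 0, 0, 0, 0.02, 5],
  [0, 0, 0, 0, 0, 0, 5],
])

```text
time_s: 8.4
eef_pos: [581.9, 381.1, 51.0]
tool_rot: [0.0, 0.737, 0.676, 0.0]
wrist_force: [-0.3, 0.1, -1.3]
width: 14.3
finger_force: 59.0
```

Call:
apply_moves([
  [0, 0, 0, 0, 0, 0.03, 5],
  [0, 0, 0, 0, 0, 0, 5],
  [0, 0, 0, 0, 0, 0.02, 5],
  [0, 0, 0, 0, 0, 0, 5],
])

```text
time_s: 8.8
eef_pos: [581.8, 381.0, 48.1]
tool_rot: [0.0, 0.737, 0.676, -0.0]
wrist_force: [-1.0, -0.8, -0.9]
width: 14.0
finger_force: 59.0
```

Call:
apply_moves([
  [0, 0, 0, 0, 0, 0.02, 5],
  [0, 0, 0, 0, 0, 0, 5],
])

```text
time_s: 9.0
eef_pos: [581.9, 381.1, 47.5]
tool_rot: [-0.0, 0.737, 0.676, 0.0]
wrist_force: [-1.0, -1.1, 4.1]
width: 14.2
finger_force: 59.6
```

Contact with the floor at z=47.5, as expected. Release and lift, turning for mic B.

Call:
apply_moves([
  [0, 0, 0, 0, 0, 0, 20],
  [0, 0, 0, 0, 0, 0, 30],
  [0, 0, 0, 0, 0, 0, 40],
  [0, 0, 0, 0, 0, -0.3, 45],
  [0, 0, 0, 0, 0, -0.6, 45],
])

```text
time_s: 9.5
eef_pos: [580.9, 380.4, 91.7]
tool_rot: [-0.0, 0.737, 0.676, -0.002]
wrist_force: [-0.5, -0.8, 0.8]
width: 45.0
finger_force: 0.0
```

Call:
apply_moves([
  [0, 0, 1, 0, 0, -0.5, 45],
  [0, 0, 1, 0, 0, -0.5, 45],
  [0, 0, 1, 0, 0, 0, 45],
  [0, 0, 1, 0, 0, 0, 45],
  [0, 0, 1, 0, 0, 0, 45],
])

```text
time_s: 10.0
eef_pos: [582.0, 381.2, 143.8]
tool_rot: [-0.0, 0.888, 0.46, 0.001]
wrist_force: [-1.2, -0.6, -0.6]
width: 45.3
finger_force: 0.0
```

Call:
apply_moves([
  [0, 0, 1, 0, 0, 0, 45],
  [0, 0, 1, 0, 0, 0, 45],
  [0, 0, 1, 0, 0, 0, 45],
  [0, 0, 0.87, 0, 0, 0, 45],
  [0, 0, 0, 0, 0, 0, 45],
])

```text
time_s: 10.5
eef_pos: [581.9, 381.3, 143.2]
tool_rot: [-0.0, 0.962, 0.274, 0.0]
wrist_force: [-0.8, 0.4, 0.2]
width: 44.9
finger_force: 0.0
```

```bash
python3 plan.py 341 -324 2.126
```

```text
t 10.5 pos [581.9 381.3 143.2] j [-1.09  0.77  0.72  1.53 -0.55  1.06 -1.24] w 44.9 F [-0.8  0.4  0.2] tilt [ 0.001  0.    -1.   ]
yaw err 0.001 -> turn z units -0.01, j7 after ~-1.25
yaw err -3.141 -> turn z units 29.99, j7 after ~1.90
after turn 0.00: shift x,y units [-11.524   9.455] dist 745.3
to lower z: units per mm .02; z now 143.2
```

Call:
apply_moves([
  [0, 0, 0, -0.72, 0.59, 0, 45],
  [0, 0, 0, -0.72, 0.59, 0, 45],
  [0, 0, 0, -0.72, 0.59, 0, 45],
  [0, 0, 0, -0.72, 0.59, 0, 45],
  [0, 0, 0, -0.72, 0.59, 0, 45],
])

```text
time_s: 11.0
eef_pos: [506.1, 159.3, 143.0]
tool_rot: [-0.0, 0.961, 0.276, 0.0]
wrist_force: [1.6, -0.8, -0.4]
width: 44.9
finger_force: 0.0
```

Call:
apply_moves([
  [0, 0, 0, -0.72, 0.59, 0, 45],
  [0, 0, 0, -0.72, 0.59, 0, 45],
  [0, 0, 0, -0.72, 0.59, 0, 45],
  [0, 0, 0, -0.72, 0.59, 0, 45],
  [0, 0, 0, -0.72, 0.59, 0, 45],
])

```text
time_s: 11.5
eef_pos: [431.2, -60.9, 143.0]
tool_rot: [-0.0, 0.961, 0.276, 0.001]
wrist_force: [1.8, -0.6, 0.2]
width: 45.1
finger_force: 0.0
```

Call:
apply_moves([
  [0, 0, 0, -0.72, 0.59, 0, 45],
  [0, 0, 0, -0.72, 0.59, 0, 45],
  [0, 0, 0, -0.72, 0.59, 0, 45],
  [0, 0, 0, -0.72, 0.59, 0, 45],
  [0, 0, 0, -0.72, 0.59, 0, 45],
])

```text
time_s: 12.0
eef_pos: [356.1, -281.5, 143.0]
tool_rot: [0.0, 0.961, 0.276, 0.001]
wrist_force: [1.0, 0.3, -0.3]
width: 45.0
finger_force: 0.0
```

Call:
apply_moves([
  [0, 0, 0, -0.72, 0.59, 0, 45],
  [0, 0, 0, 0, 0, 0.5, 45],
  [0, 0, 0, 0, 0, 0.6, 45],
  [0, 0, 0, 0, 0, 0.3, 45],
  [0, 0, 0, 0, 0, 0, 45],
])

```text
time_s: 12.5
eef_pos: [341.0, -323.6, 71.4]
tool_rot: [-0.001, 0.961, 0.275, -0.001]
wrist_force: [0.1, -0.5, 0.8]
width: 44.9
finger_force: 0.0
```

```bash
python3 plan.py 341 -324 2.126
python3 - <<'E'
from h import *
c=cam('side');from m import px
u,v=px(c,[341,-324,50]).astype(int);cv2.imwrite('pics/g3.png',np.hstack([cv2.resize(c['img'][v-50:v+40,u-60:u+60,::-1],(400,300)),cv2.resize(c['img'][80:150,270:380,::-1],(400,300))]))
E
```

```text
t 12.5 pos [ 341.  -323.6   71.4] j [ 0.08  0.54  0.75  2.14 -0.6   0.68  0.23] w 44.9 F [ 0.1 -0.5  0.8] tilt [-0.002  0.001 -1.   ]
yaw err -0.003 -> turn z units 0.03, j7 after ~0.23
yaw err 3.139 -> turn z units -29.97, j7 after ~-2.91
after turn 0.00: shift x,y units [-0.004  0.006] dist 0.4
to lower z: units per mm .02; z now 71.4
```

View pics/g3.png

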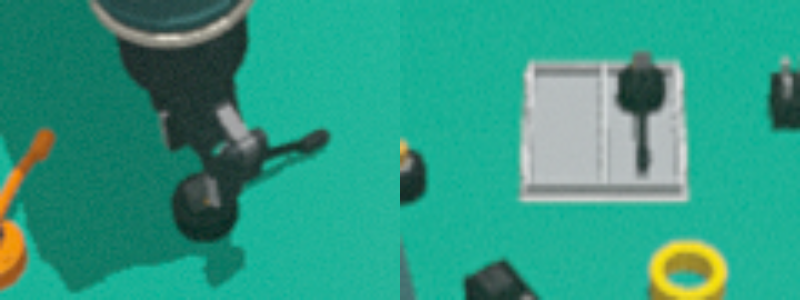

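Mic A lies inside the right lane (640,120 in the crop), boom along it. The open fingers are straight above mic B's block (208,190). Descend and grip.

Call:
apply_moves([
  [0, 0, 0, 0, 0, 0.25, 45],
  [0, 0, 0, 0, 0, 0.2, 45],
  [0, 0, 0, 0, 0, 0.08, 45],
  [0, 0, 0, 0, 0, 0.0, 45],
  [0, 0, 0, 0, 0, 0, 45],
])

```text
time_s: 13.05
eef_pos: [341.8, -324.0, 46.0]
tool_rot: [0.0, 0.962, 0.274, 0.0]
wrist_force: [0.1, -0.9, -0.3]
width: 45.2
finger_force: 0.0
```

Call:
apply_moves([
  [0, 0, 0, 0, 0, 0.04, 30],
  [0, 0, 0, 0, 0, 0, 10],
  [0, 0, 0, 0, 0, 0, 5],
  [0, 0, 0, 0, 0, 0, 5],
  [0, 0, 0, 0, 0, 0, 5],
])

```text
time_s: 13.55
eef_pos: [341.8, -323.9, 44.0]
tool_rot: [0.0, 0.962, 0.274, 0.0]
wrist_force: [-1.3, 1.3, 6.1]
width: 14.3
finger_force: 58.9
```

Call:
apply_moves([
  [0, 0, 0, 0, 0, 0, 5],
  [0, 0, 0, 0, 0, 0, 5],
])

```text
time_s: 13.75
eef_pos: [341.8, -323.9, 44.1]
tool_rot: [0.0, 0.962, 0.274, 0.0]
wrist_force: [-0.9, 1.0, 4.9]
width: 13.8
finger_force: 58.9
```

Call:
apply_moves([
  [0, 0, 0, 0, 0, -0.2, 5],
  [0, 0, 0, 0, 0, -0.6, 5],
  [0, 0, -1, 0, 0, -0.6, 5],
  [0, 0, -1, 0, 0, -0.5, 5],
  [0, 0, -1, 0, 0, 0, 5],
])

```text
time_s: 14.25
eef_pos: [342.6, -324.8, 142.0]
tool_rot: [0.002, 0.906, 0.423, 0.001]
wrist_force: [-0.6, -0.5, -1.4]
width: 14.2
finger_force: 58.8
```

Call:
apply_moves([
  [0, 0, -1, 0, 0, 0, 5],
  [0, 0, -1, 0, 0, 0, 5],
  [0, 0, -1, 0, 0, 0, 5],
  [0, 0, -1, 0, 0, 0, 5],
  [0, 0, -1, 0, 0, 0, 5],
])

```text
time_s: 14.75
eef_pos: [341.6, -324.0, 139.4]
tool_rot: [0.0, 0.766, 0.643, -0.0]
wrist_force: [-0.4, -0.4, -0.5]
width: 14.4
finger_force: 58.8
```

Call:
apply_moves([
  [0, 0, -0.87, 0, 0, 0, 5],
  [0, 0, 0, 0, 0, 0, 5],
])

```text
time_s: 14.95
eef_pos: [341.6, -324.0, 139.4]
tool_rot: [0.0, 0.736, 0.677, 0.0]
wrist_force: [-1.0, -0.4, -0.6]
width: 14.5
finger_force: 58.8
```

```bash
python3 plan.py 510.8 310.2 3.055
```

```text
t 14.9 pos [ 341.6 -324.   139.4] j [ 0.15  0.36  0.65  2.11 -0.31  0.77  0.9 ] w 14.5 F [-1.  -0.4 -0.6] tilt [ 0. -0. -1.]
yaw err -0.002 -> turn z units 0.02, j7 after ~0.90
yaw err 3.140 -> turn z units -29.98, j7 after ~-2.24
after turn 0.00: shift x,y units [12.926  2.299] dist 656.4
to lower z: units per mm .02; z now 139.4
```

Call:
apply_moves([
  [0, 0, 0, 0.923, 0.164, 0, 5],
  [0, 0, 0, 0.923, 0.164, 0, 5],
  [0, 0, 0, 0.923, 0.164, 0, 5],
  [0, 0, 0, 0.923, 0.164, 0, 5],
  [0, 0, 0, 0.923, 0.164, 0, 5],
])

```text
time_s: 15.45
eef_pos: [402.5, -95.7, 139.3]
tool_rot: [0.0, 0.738, 0.675, 0.0]
wrist_force: [1.9, -0.7, -1.2]
width: 14.6
finger_force: 58.8
```

Call:
apply_moves([
  [0, 0, 0, 0.923, 0.164, 0, 5],
  [0, 0, 0, 0.923, 0.164, 0, 5],
  [0, 0, 0, 0.923, 0.164, 0, 5],
  [0, 0, 0, 0.923, 0.164, 0, 5],
  [0, 0, 0, 0.923, 0.164, 0, 5],
])

```text
time_s: 15.95
eef_pos: [463.2, 130.9, 139.3]
tool_rot: [0.0, 0.738, 0.675, 0.0]
wrist_force: [1.2, 0.1, -0.6]
width: 14.6
finger_force: 58.8
```

Call:
apply_moves([
  [0, 0, 0, 0.923, 0.164, 0, 5],
  [0, 0, 0, 0.923, 0.164, 0, 5],
  [0, 0, 0, 0.923, 0.164, 0, 5],
  [0, 0, 0, 0.923, 0.164, 0, 5],
  [0, 0, 0, 0, 0, 0.3, 5],
])

```text
time_s: 16.45
eef_pos: [512.1, 316.9, 124.9]
tool_rot: [-0.0, 0.736, 0.677, 0.002]
wrist_force: [-0.2, -0.6, -1.5]
width: 14.3
finger_force: 58.9
```

Call:
apply_moves([
  [0, 0, 0, 0, 0, 0.5, 5],
  [0, 0, 0, 0, 0, 0.5, 5],
  [0, 0, 0, 0, 0, 0.3, 5],
  [0, 0, 0, 0, 0, 0.1, 5],
  [0, 0, 0, 0, 0, 0, 5],
])

```text
time_s: 16.95
eef_pos: [511.6, 309.8, 53.8]
tool_rot: [0.0, 0.737, 0.676, -0.0]
wrist_force: [0.4, 0.6, -0.4]
width: 14.5
finger_force: 58.9
```

```bash
python3 plan.py 510.8 310.2 3.055
```

```text
t 16.9 pos [511.6 309.8  53.8] j [-0.87  0.65  0.36  1.82 -0.33  0.73 -0.41] w 14.5 F [ 0.4  0.6 -0.4] tilt [-0.    -0.001 -1.   ]
yaw err 0.000 -> turn z units -0.00, j7 after ~-0.41
yaw err -3.141 -> turn z units 30.00, j7 after ~2.73
after turn 0.00: shift x,y units [ 0.006 -0.017] dist 0.9
to lower z: units per mm .02; z now 53.8
```

Call:
apply_moves([
  [0, 0, 0, 0, 0, 0.06, 5],
  [0, 0, 0, 0, 0, 0.04, 5],
  [0, 0, 0, 0, 0, 0.02, 5],
  [0, 0, 0, 0, 0, 0, 5],
  [0, 0, 0, 0, 0, 0, 5],
])

```text
time_s: 17.45
eef_pos: [511.6, 310.0, 48.0]
tool_rot: [0.0, 0.737, 0.676, 0.0]
wrist_force: [0.3, -0.6, -1.3]
width: 14.3
finger_force: 58.9
```

Call:
apply_moves([
  [0, 0, 0, 0, 0, 0.015, 5],
  [0, 0, 0, 0, 0, 0, 5],
])

```text
time_s: 17.65
eef_pos: [511.7, 310.0, 47.2]
tool_rot: [0.0, 0.737, 0.676, 0.0]
wrist_force: [0.4, 0.0, 0.4]
width: 14.6
finger_force: 59.1
```

Call:
apply_moves([
  [0, 0, 0, 0, 0, 0.01, 5],
  [0, 0, 0, 0, 0, 0, 20],
  [0, 0, 0, 0, 0, 0, 30],
  [0, 0, 0, 0, 0, 0, 40],
  [0, 0, 0, 0, 0, -0.3, 45],
])

```text
time_s: 18.15
eef_pos: [510.7, 309.4, 60.6]
tool_rot: [-0.0, 0.737, 0.676, -0.001]
wrist_force: [-0.3, -0.8, 0.4]
width: 44.9
finger_force: 0.0
```

Call:
apply_moves([
  [0, 0, 0, 0, 0, -0.6, 45],
  [0, 0, 0, 0, 0, -0.5, 45],
  [0, 0, 0, -0.16, -0.9, 0, 45],
  [0, 0, 0, -0.17, -0.95, 0, 45],
  [0, 0, 0, -0.17, -0.94, 0, 45],
])

```text
time_s: 18.65
eef_pos: [369.0, 296.7, 117.4]
tool_rot: [-0.0, 0.737, 0.676, 0.0]
wrist_force: [0.8, 2.0, 0.9]
width: 44.8
finger_force: 0.0
```

Call:
apply_moves([
  [0, 0, 0, 0, 0, 0.4, 45],
  [0, 0, 0, 0, 0, 0.4, 45],
  [0, 0, 0, 0, 0, 0.1, 45],
  [0, 0, 0, 0, 0, 0, 45],
])

```text
time_s: 19.05
eef_pos: [370.6, 296.8, 71.8]
tool_rot: [0.0, 0.737, 0.676, -0.0]
wrist_force: [-0.7, 0.6, 0.2]
width: 45.2
finger_force: 0.0
```

```bash
python3 plan.py 370.3 297 3.055
python3 - <<'E'
from h import *
c=cam('side');from m import px
u,v=px(c,[370,297,50]).astype(int);cv2.imwrite('pics/g4.png',np.hstack([cv2.resize(c['img'][v-50:v+40,u-60:u+60,::-1],(400,300)),cv2.resize(c['img'][80:150,270:380,::-1],(400,300))]))
E
```

```text
t 19.1 pos [370.6 296.8  71.8] j [-1.06  0.46  0.38  2.12 -0.29  0.61 -0.56] w 45.2 F [-0.7  0.6  0.2] tilt [-0.    -0.001 -1.   ]
yaw err -0.000 -> turn z units 0.00, j7 after ~-0.56
yaw err 3.141 -> turn z units -30.00, j7 after ~-3.70
after turn 0.00: shift x,y units [ 0.003 -0.006] dist 0.3
to lower z: units per mm .02; z now 71.8
```

View pics/g4.png

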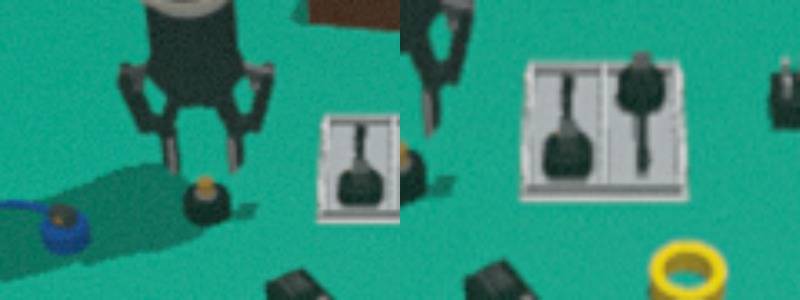

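Both mics lie in their lanes (565,130 and 640,110 in the crop), and the fingers are centred over pod B's stud (207,185). Descend and grip.

Call:
apply_moves([
  [0, 0, 0, 0, 0, 0.25, 45],
  [0, 0, 0, 0, 0, 0.2, 45],
  [0, 0, 0, 0, 0, 0.1, 45],
  [0, 0, 0, 0, 0, 0.0, 40],
  [0, 0, 0, 0, 0, 0, 30],
])

```text
time_s: 19.6
eef_pos: [370.5, 296.9, 44.0]
tool_rot: [0.0, 0.737, 0.676, -0.0]
wrist_force: [0.2, -0.2, 0.2]
width: 30.1
finger_force: 0.0
```

Call:
apply_moves([
  [0, 0, 0, 0, 0, 0, 10],
  [0, 0, 0, 0, 0, 0, 5],
  [0, 0, 0, 0, 0, 0, 5],
  [0, 0, 0, 0, 0, 0, 5],
  [0, 0, 0, 0, 0, 0, 5],
])

```text
time_s: 20.1
eef_pos: [370.6, 297.1, 44.4]
tool_rot: [0.0, 0.737, 0.676, 0.0]
wrist_force: [-1.1, -1.1, 7.0]
width: 11.4
finger_force: 58.6
```

Call:
apply_moves([
  [0, 0, 0, 0, 0, -0.2, 5],
  [0, 0, 0, 0, 0, -0.6, 5],
  [0, 0, 0, 0, 0, -0.7, 5],
  [0, 0, 0, 0, 0, -0.4, 5],
  [0, 0, 0, 0, 0, 0, 5],
])

```text
time_s: 20.6
eef_pos: [371.3, 298.0, 142.1]
tool_rot: [-0.0, 0.737, 0.676, 0.002]
wrist_force: [0.2, 0.3, -1.2]
width: 11.1
finger_force: 58.6
```

```bash
python3 plan.py 542.4 -389.8 3.055
```

```text
t 20.6 pos [371.3 298.  142.1] j [-1.12  0.33  0.45  2.09 -0.2   0.76 -0.63] w 11.1 F [ 0.2  0.3 -1.2] tilt [ 0.003  0.004 -1.   ]
yaw err -0.001 -> turn z units 0.01, j7 after ~-0.63
yaw err 3.141 -> turn z units -29.99, j7 after ~-3.78
after turn 0.00: shift x,y units [-13.411   4.589] dist 708.7
to lower z: units per mm .02; z now 142.1
```

Call:
apply_moves([
  [0, 0, 0, -0.893, 0.307, 0, 5],
  [0, 0, 0, -0.893, 0.307, 0, 5],
  [0, 0, 0, -0.893, 0.307, 0, 5],
  [0, 0, 0, -0.893, 0.307, 0, 5],
  [0, 0, 0, -0.893, 0.307, 0, 5],
])

```text
time_s: 21.1
eef_pos: [427.6, 66.3, 139.1]
tool_rot: [-0.0, 0.737, 0.676, 0.0]
wrist_force: [2.1, 0.8, 0.5]
width: 11.3
finger_force: 58.6
```

Call:
apply_moves([
  [0, 0, 0, -0.893, 0.307, 0, 5],
  [0, 0, 0, -0.893, 0.307, 0, 5],
  [0, 0, 0, -0.893, 0.307, 0, 5],
  [0, 0, 0, -0.893, 0.307, 0, 5],
  [0, 0, 0, -0.893, 0.307, 0, 5],
])

```text
time_s: 21.6
eef_pos: [485.0, -162.8, 138.9]
tool_rot: [-0.0, 0.737, 0.676, -0.0]
wrist_force: [1.5, 1.2, -0.8]
width: 11.2
finger_force: 58.6
```

Call:
apply_moves([
  [0, 0, 0, -0.893, 0.307, 0, 5],
  [0, 0, 0, -0.893, 0.307, 0, 5],
  [0, 0, 0, -0.893, 0.307, 0, 5],
  [0, 0, 0, -0.893, 0.307, 0, 5],
  [0, 0, 0, -0.893, 0.307, 0, 5],
])

```text
time_s: 22.1
eef_pos: [542.3, -391.6, 138.6]
tool_rot: [-0.0, 0.737, 0.676, -0.0]
wrist_force: [1.6, 1.5, 0.0]
width: 11.6
finger_force: 58.6
```

Call:
apply_moves([
  [0, 0, 0, 0, 0, 0.3, 5],
  [0, 0, 0, 0, 0, 0.6, 5],
  [0, 0, 0, 0, 0, 0.5, 5],
  [0, 0, 0, 0, 0, 0.2, 5],
  [0, 0, 0, 0, 0, 0, 5],
])

```text
time_s: 22.6
eef_pos: [541.7, -389.5, 57.9]
tool_rot: [-0.001, 0.737, 0.676, -0.0]
wrist_force: [-0.5, 0.1, -0.2]
width: 11.5
finger_force: 58.7
```

```bash
python3 plan.py 542.4 -389.8 3.055
```

```text
t 22.6 pos [ 541.7 -389.5   57.9] j [ 0.23  0.78  0.51  1.64 -0.47  0.86  0.84] w 11.5 F [-0.5  0.1 -0.2] tilt [-0.002  0.001 -1.   ]
yaw err -0.001 -> turn z units 0.01, j7 after ~0.85
yaw err 3.141 -> turn z units -29.99, j7 after ~-2.30
after turn 0.00: shift x,y units [-0.005  0.015] dist 0.8
to lower z: units per mm .02; z now 57.9
```

Call:
apply_moves([
  [0, 0, 0, 0, 0, 0.1, 5],
  [0, 0, 0, 0, 0, 0.06, 5],
  [0, 0, 0, 0, 0, 0.02, 5],
  [0, 0, 0, 0, 0, 0, 5],
  [0, 0, 0, 0, 0, 0, 5],
])

```text
time_s: 23.1
eef_pos: [542.5, -390.1, 50.5]
tool_rot: [0.0, 0.737, 0.676, 0.0]
wrist_force: [0.1, 0.3, 0.0]
width: 11.2
finger_force: 58.7
```

Call:
apply_moves([
  [0, 0, 0, 0, 0, 0.015, 5],
  [0, 0, 0, 0, 0, 0, 5],
])

```text
time_s: 23.3
eef_pos: [542.4, -390.0, 49.4]
tool_rot: [0.0, 0.737, 0.676, -0.0]
wrist_force: [0.3, -0.1, -0.9]
width: 11.3
finger_force: 58.7
```

Call:
apply_moves([
  [0, 0, 0, 0, 0, 0.025, 5],
  [0, 0, 0, 0, 0, 0, 5],
])

```text
time_s: 23.5
eef_pos: [542.3, -390.0, 47.9]
tool_rot: [-0.0, 0.737, 0.676, -0.0]
wrist_force: [-0.2, -0.5, 0.1]
width: 11.5
finger_force: 58.7
```

Call:
apply_moves([
  [0, 0, 0, 0, 0, 0.015, 5],
  [0, 0, 0, 0, 0, 0, 5],
])

```text
time_s: 23.7
eef_pos: [542.4, -390.0, 47.6]
tool_rot: [0.0, 0.737, 0.676, 0.0]
wrist_force: [-1.5, 0.9, 3.5]
width: 11.5
finger_force: 59.1
```

Call:
apply_moves([
  [0, 0, 0, 0, 0, 0, 20],
  [0, 0, 0, 0, 0, 0, 30],
  [0, 0, 0, 0, 0, 0, 40],
  [0, 0, 0, 0, 0, -0.3, 45],
  [0, 0, 0, 0, 0, -0.6, 45],
])

```text
time_s: 24.2
eef_pos: [541.5, -389.4, 91.9]
tool_rot: [-0.001, 0.737, 0.676, -0.001]
wrist_force: [0.7, -0.8, 0.7]
width: 45.1
finger_force: 0.0
```

Call:
apply_moves([
  [0, 0, 0, 0, 0, -0.5, 45],
  [0, 0, 0, 0.8725, -0.209, 0, 45],
  [0, 0, 0, 0.8725, -0.209, 0, 45],
  [0, 0, 0, 0.8725, -0.209, 0, 45],
  [0, 0, 0, 0.8725, -0.209, 0, 45],
])

```text
time_s: 24.7
eef_pos: [515.4, -211.0, 118.4]
tool_rot: [0.0, 0.737, 0.676, 0.0]
wrist_force: [1.5, -1.4, -0.3]
width: 45.0
finger_force: 0.0
```

Call:
apply_moves([
  [0, 0, 0, 0.8725, -0.209, 0, 45],
  [0, 0, 0, 0.8725, -0.209, 0, 45],
  [0, 0, 0, 0.8725, -0.209, 0, 45],
  [0, 0, 0, 0.8725, -0.209, 0, 45],
  [0, 0, 0, 0.8725, -0.209, 0, 45],
])

```text
time_s: 25.2
eef_pos: [482.1, 10.9, 118.3]
tool_rot: [0.0, 0.737, 0.676, 0.001]
wrist_force: [1.5, -0.7, -0.2]
width: 44.9
finger_force: 0.0
```

Call:
apply_moves([
  [0, 0, 0, 0, 0, 0.4, 45],
  [0, 0, 0, 0, 0, 0.4, 45],
  [0, 0, 0, 0, 0, 0.1, 45],
  [0, 0, 0, 0, 0, 0, 45],
])

```text
time_s: 25.6
eef_pos: [482.3, 8.8, 72.6]
tool_rot: [-0.0, 0.737, 0.676, -0.0]
wrist_force: [-0.0, 0.8, -0.4]
width: 44.9
finger_force: 0.0
```

```bash
python3 plan.py 482.5 9.3 3.055
python3 - <<'E'
from h import *
c=cam('side');from m import px
u,v=px(c,[482,9,50]).astype(int);w,z=px(c,[546,-354,10]).astype(int)
cv2.imwrite('pics/g5.png',np.hstack([cv2.resize(c['img'][v-50:v+40,u-60:u+60,::-1],(400,300)),cv2.resize(c['img'][z-45:z+45,w-60:w+60,::-1],(400,300))]))
E
```

```text
t 25.6 pos [482.3   8.8  72.6] j [-0.52  0.49  0.53  2.11 -0.41  0.64  0.2 ] w 44.9 F [-0.   0.8 -0.4] tilt [-0.001 -0.    -1.   ]
yaw err 0.000 -> turn z units -0.00, j7 after ~0.20
yaw err -3.142 -> turn z units 30.00, j7 after ~3.34
after turn 0.00: shift x,y units [0.009 0.003] dist 0.5
to lower z: units per mm .02; z now 72.6
```

View pics/g5.png

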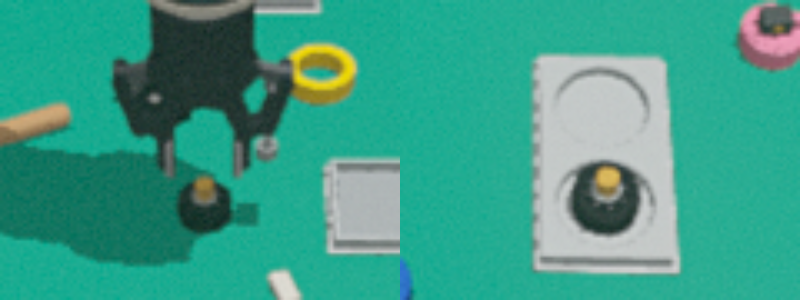

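Pod B sits in the lower well (605,195), and the fingers are over pod A's stud (205,188).

Call:
apply_moves([
  [0, 0, 0, 0, 0, 0.25, 45],
  [0, 0, 0, 0, 0, 0.2, 45],
  [0, 0, 0, 0, 0, 0.1, 45],
  [0, 0, 0, 0, 0, 0.0, 40],
  [0, 0, 0, 0, 0, 0, 30],
])

```text
time_s: 26.15
eef_pos: [482.3, 9.1, 44.8]
tool_rot: [-0.0, 0.737, 0.676, -0.0]
wrist_force: [0.9, -1.0, -0.3]
width: 30.3
finger_force: 0.0
```

Call:
apply_moves([
  [0, 0, 0, 0, 0, 0, 10],
  [0, 0, 0, 0, 0, 0, 5],
  [0, 0, 0, 0, 0, 0, 5],
  [0, 0, 0, 0, 0, 0, 5],
  [0, 0, 0, 0, 0, 0, 5],
])

```text
time_s: 26.65
eef_pos: [482.5, 9.2, 45.3]
tool_rot: [0.0, 0.737, 0.676, 0.0]
wrist_force: [-2.4, -0.7, 5.7]
width: 11.0
finger_force: 58.5
```

Call:
apply_moves([
  [0, 0, 0, 0, 0, -0.2, 5],
  [0, 0, 0, 0, 0, -0.6, 5],
  [0, 0, 0, 0, 0, -0.7, 5],
  [0, 0, 0, 0, 0, -0.4, 5],
  [0, 0, 0, 0, 0, 0, 5],
])

```text
time_s: 27.15
eef_pos: [483.6, 9.5, 142.8]
tool_rot: [0.001, 0.737, 0.676, 0.002]
wrist_force: [0.2, -0.1, -2.0]
width: 11.4
finger_force: 58.6
```

```bash
python3 plan.py 550 -318.2 3.055
```

```text
t 27.1 pos [483.6   9.5 142.8] j [-0.6   0.37  0.62  2.08 -0.3   0.78  0.11] w 11.4 F [ 0.2 -0.1 -2. ] tilt [ 0.004  0.001 -1.   ]
yaw err -0.001 -> turn z units 0.01, j7 after ~0.11
yaw err 3.141 -> turn z units -29.99, j7 after ~-3.03
after turn 0.00: shift x,y units [-6.415  1.885] dist 334.3
to lower z: units per mm .02; z now 142.8
```

Call:
apply_moves([
  [0, 0, 0, -0.916, 0.272, 0, 5],
  [0, 0, 0, -0.916, 0.272, 0, 5],
  [0, 0, 0, -0.916, 0.272, 0, 5],
  [0, 0, 0, -0.916, 0.272, 0, 5],
  [0, 0, 0, -0.916, 0.272, 0, 5],
])

```text
time_s: 27.65
eef_pos: [530.3, -226.5, 139.5]
tool_rot: [-0.0, 0.737, 0.676, -0.0]
wrist_force: [0.5, 0.9, -0.0]
width: 11.4
finger_force: 58.7
```

Call:
apply_moves([
  [0, 0, 0, -0.916, 0.272, 0, 5],
  [0, 0, 0, -0.916, 0.272, 0, 5],
  [0, 0, 0, 0, 0, 0.3, 5],
  [0, 0, 0, 0, 0, 0.6, 5],
  [0, 0, 0, 0, 0, 0.5, 5],
])

```text
time_s: 28.15
eef_pos: [549.1, -318.3, 68.1]
tool_rot: [-0.0, 0.737, 0.676, -0.0]
wrist_force: [-0.1, 0.6, -0.3]
width: 11.2
finger_force: 58.8
```

Call:
apply_moves([
  [0, 0, 0, 0, 0, 0.2, 5],
  [0, 0, 0, 0, 0, 0.1, 5],
  [0, 0, 0, 0, 0, 0.06, 5],
  [0, 0, 0, 0, 0, 0, 5],
  [0, 0, 0, 0, 0, 0, 5],
])

```text
time_s: 28.65
eef_pos: [550.1, -318.5, 52.8]
tool_rot: [0.001, 0.737, 0.676, 0.0]
wrist_force: [-0.1, -0.8, -0.1]
width: 11.6
finger_force: 58.8
```

```bash
python3 plan.py 550 -318.2 3.055
```

```text
t 28.6 pos [ 550.1 -318.5   52.8] j [ 0.1   0.74  0.53  1.73 -0.49  0.8   0.78] w 11.6 F [-0.1 -0.8 -0.1] tilt [ 0.001 -0.001 -1.   ]
yaw err -0.001 -> turn z units 0.01, j7 after ~0.78
yaw err 3.141 -> turn z units -29.99, j7 after ~-2.36
after turn 0.00: shift x,y units [ 0.005 -0.003] dist 0.3
to lower z: units per mm .02; z now 52.8
```

Call:
apply_moves([
  [0, 0, 0, 0, 0, 0.04, 5],
  [0, 0, 0, 0, 0, 0.03, 5],
  [0, 0, 0, 0, 0, 0, 5],
])

```text
time_s: 28.95
eef_pos: [549.8, -318.3, 48.4]
tool_rot: [0.0, 0.737, 0.676, 0.0]
wrist_force: [-0.3, -0.3, -1.2]
width: 11.2
finger_force: 58.9
```

Call:
apply_moves([
  [0, 0, 0, 0, 0, 0.015, 5],
  [0, 0, 0, 0, 0, 0, 5],
])

```text
time_s: 29.15
eef_pos: [549.8, -318.4, 48.3]
tool_rot: [0.0, 0.737, 0.676, 0.0]
wrist_force: [-3.2, 3.6, 11.0]
width: 11.2
finger_force: 60.1
```

Call:
apply_moves([
  [0, 0, 0, 0, 0, 0.015, 5],
  [0, 0, 0, 0, 0, 0, 5],
])

```text
time_s: 29.35
eef_pos: [549.9, -318.4, 48.2]
tool_rot: [0.0, 0.737, 0.676, 0.0]
wrist_force: [-7.7, 7.3, 24.5]
width: 11.3
finger_force: 61.4
```

Call:
apply_moves([
  [0, 0, 0, 0, 0, -0.03, 5],
  [0, 0, 0, 0, 0, 0, 20],
  [0, 0, 0, 0, 0, 0, 40],
  [0, 0, 0, 0, 0, -0.3, 45],
  [0, 0, 0, 0, 0, -0.6, 45],
])

```text
time_s: 29.85
eef_pos: [548.7, -317.9, 92.9]
tool_rot: [-0.001, 0.737, 0.676, -0.001]
wrist_force: [-0.4, 0.2, 0.3]
width: 44.9
finger_force: 0.0
```

Call:
apply_moves([
  [0, 0, -1, 0, 0, -0.6, 60],
  [0, 0, -1, 0, 0, -0.2, 70],
  [0, 0, -1, 0, 0, 0, 70],
  [0, 0, -1, 0, 0, 0, 70],
  [0, 0, -1, 0, 0, 0, 70],
])

```text
time_s: 30.35
eef_pos: [549.8, -318.5, 134.6]
tool_rot: [0.0, 0.535, 0.845, -0.0]
wrist_force: [-0.3, 0.4, -1.0]
width: 70.3
finger_force: 0.0
```

Call:
apply_moves([
  [0, 0, -0.56, 0, 0, 0, 70],
  [0, 0, 0, 0, 0, 0, 70],
])

```text
time_s: 30.55
eef_pos: [549.7, -318.7, 134.3]
tool_rot: [0.0, 0.512, 0.859, -0.0]
wrist_force: [-0.8, -0.1, 1.0]
width: 69.9
finger_force: 0.0
```

```bash
python3 plan.py 449 143 0.495
```

```text
t 30.6 pos [ 549.7 -318.7  134.3] j [ 0.15  0.6   0.45  1.7  -0.32  0.92  1.23] w 69.9 F [-0.8 -0.1  1. ] tilt [ 0.001 -0.    -1.   ]
yaw err -0.002 -> turn z units 0.02, j7 after ~1.23
yaw err 3.140 -> turn z units -29.98, j7 after ~-1.91
after turn 0.00: shift x,y units [9.076 2.632] dist 472.5
to lower z: units per mm .02; z now 134.3
```

Call:
apply_moves([
  [0, 0, 0, 0.908, 0.263, 0, 70],
  [0, 0, 0, 0.908, 0.263, 0, 70],
  [0, 0, 0, 0.908, 0.263, 0, 70],
  [0, 0, 0, 0.908, 0.263, 0, 70],
  [0, 0, 0, 0.908, 0.263, 0, 70],
])

```text
time_s: 31.05
eef_pos: [498.9, -85.8, 133.9]
tool_rot: [0.0, 0.513, 0.858, 0.0]
wrist_force: [0.9, 1.0, 0.3]
width: 69.7
finger_force: 0.0
```

Call:
apply_moves([
  [0, 0, 0, 0.908, 0.263, 0, 70],
  [0, 0, 0, 0.908, 0.263, 0, 70],
  [0, 0, 0, 0.908, 0.263, 0, 70],
  [0, 0, 0, 0.908, 0.263, 0, 70],
  [0, 0, 0, 0.908, 0.263, 0, 70],
])

```text
time_s: 31.55
eef_pos: [448.6, 145.2, 134.0]
tool_rot: [0.0, 0.513, 0.858, 0.0]
wrist_force: [1.5, -0.7, 0.8]
width: 70.3
finger_force: 0.0
```

Call:
apply_moves([
  [0, 0, 0, 0, 0, 0.5, 70],
  [0, 0, 0, 0, 0, 0.5, 70],
  [0, 0, 0, 0, 0, 0.28, 70],
  [0, 0, 0, 0, 0, 0, 70],
])

```text
time_s: 31.95
eef_pos: [448.4, 143.1, 68.3]
tool_rot: [-0.001, 0.513, 0.859, -0.001]
wrist_force: [-0.1, -0.1, 1.0]
width: 70.1
finger_force: 0.0
```

```bash
python3 plan.py 449 143 0.495
python3 - <<'E'
from h import *
c=cam('side');from m import px
u,v=px(c,[449,143,50]).astype(int);w,z=px(c,[546,-354,10]).astype(int)
cv2.imwrite('pics/g6.png',np.hstack([cv2.resize(c['img'][v-50:v+40,u-60:u+60,::-1],(400,300)),cv2.resize(c['img'][z-45:z+45,w-60:w+60,::-1],(400,300))]))
E
```

```text
t 31.9 pos [448.4 143.1  68.3] j [-0.67  0.45  0.35  2.13 -0.27  0.6   0.36] w 70.1 F [-0.1 -0.1  1. ] tilt [-0.002 -0.001 -1.   ]
yaw err 0.001 -> turn z units -0.01, j7 after ~0.36
yaw err -3.141 -> turn z units 29.99, j7 after ~3.50
after turn 0.00: shift x,y units [-0.007  0.009] dist 0.6
to lower z: units per mm .02; z now 68.3
```

View pics/g6.png

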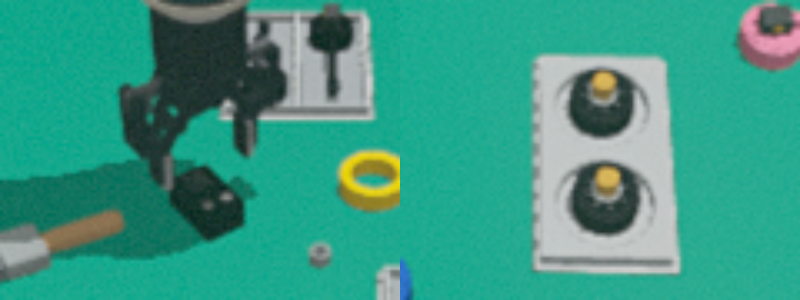

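Both pods are in their wells (603,100 and 607,195). The jaws span the belt pack (207,200) across its width.

Call:
apply_moves([
  [0, 0, 0, 0, 0, 0.3, 70],
  [0, 0, 0, 0, 0, 0.3, 70],
  [0, 0, 0, 0, 0, 0.1, 70],
  [0, 0, 0, 0, 0, 0.0, 70],
  [0, 0, 0, 0, 0, 0, 55],
])

```text
time_s: 32.5
eef_pos: [449.6, 143.6, 35.2]
tool_rot: [0.0, 0.512, 0.859, 0.0]
wrist_force: [-0.3, 0.1, -0.2]
width: 57.2
finger_force: 0.0
```

Call:
apply_moves([
  [0, 0, 0, 0, 0, 0, 40],
  [0, 0, 0, 0, 0, 0, 30],
  [0, 0, 0, 0, 0, 0, 30],
  [0, 0, 0, 0, 0, 0, 30],
  [0, 0, 0, 0, 0, 0, 30],
])

```text
time_s: 33.0
eef_pos: [449.5, 143.7, 35.4]
tool_rot: [0.0, 0.512, 0.859, 0.001]
wrist_force: [-3.9, -1.7, 17.6]
width: 38.7
finger_force: 58.8
```

Call:
apply_moves([
  [0, 0, 0, 0, 0, -0.2, 30],
  [0, 0, 0, 0, 0, -0.5, 30],
  [0, 0, 0, 0, 0, -0.5, 30],
  [0, 0, 0, 0, 0, -0.3, 30],
  [0, 0, 0, 0, 0, 0, 30],
])

```text
time_s: 33.5
eef_pos: [450.1, 144.0, 111.6]
tool_rot: [0.001, 0.512, 0.859, 0.002]
wrist_force: [0.2, 0.9, -1.8]
width: 38.0
finger_force: 62.0
```

Call:
apply_moves([
  [0, 0, 1, 0, 0, 0, 30],
  [0, 0, 1, 0, 0, 0, 30],
  [0, 0, 1, 0, 0, 0, 30],
  [0, 0, 1, 0, 0, 0, 30],
  [0, 0, 1, 0, 0, 0, 30],
])

```text
time_s: 34.0
eef_pos: [448.8, 143.4, 109.0]
tool_rot: [-0.0, 0.718, 0.696, -0.0]
wrist_force: [-0.0, 0.1, -1.2]
width: 38.3
finger_force: 62.0
```

Call:
apply_moves([
  [0, 0, 0.59, 0, 0, 0, 30],
  [0, 0, 0, 0, 0, 0, 30],
])

```text
time_s: 34.2
eef_pos: [448.8, 143.5, 109.0]
tool_rot: [0.0, 0.738, 0.675, -0.0]
wrist_force: [0.5, -0.3, -1.5]
width: 38.5
finger_force: 62.0
```

```bash
python3 plan.py 618.1 4.9 -0.09
python3 - <<'E'
from h import *
c=cam('side');from m import px
u,v=px(c,[449,143,90]).astype(int)
cv2.imwrite('pics/g7.png',cv2.resize(c['img'][v-50:v+40,u-60:u+60,::-1],(640,480)))
E
```

```text
t 34.2 pos [448.8 143.5 109. ] j [-0.82  0.4   0.53  2.12 -0.31  0.7  -0.18] w 38.5 F [ 0.5 -0.3 -1.5] tilt [-0.001 -0.001 -1.   ]
yaw err 0.000 -> turn z units -0.00, j7 after ~-0.18
yaw err -3.142 -> turn z units 30.00, j7 after ~2.96
after turn 0.00: shift x,y units [-2.456  3.621] dist 218.8
to lower z: units per mm .02; z now 109.0
```

View pics/g7.png

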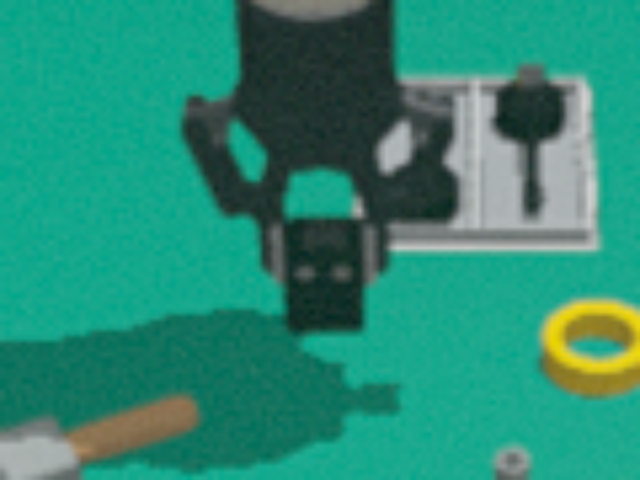

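The pack is held level at (325,270). Carry it to the near bay.

Call:
apply_moves([
  [0, 0, 0, -0.491, 0.724, 0, 30],
  [0, 0, 0, -0.491, 0.724, 0, 30],
  [0, 0, 0, -0.491, 0.724, 0, 30],
  [0, 0, 0, -0.491, 0.724, 0, 30],
  [0, 0, 0, -0.491, 0.724, 0, 30],
])

```text
time_s: 34.75
eef_pos: [619.5, 3.8, 109.0]
tool_rot: [-0.0, 0.737, 0.676, -0.0]
wrist_force: [-0.1, 1.1, -1.2]
width: 38.5
finger_force: 61.9
```

Call:
apply_moves([
  [0, 0, 0, 0, 0, 0.3, 30],
  [0, 0, 0, 0, 0, 0.5, 30],
  [0, 0, 0, 0, 0, 0.3, 30],
  [0, 0, 0, 0, 0, 0.1, 30],
  [0, 0, 0, 0, 0, 0, 30],
])

```text
time_s: 35.25
eef_pos: [618.2, 5.3, 49.0]
tool_rot: [-0.0, 0.738, 0.675, -0.0]
wrist_force: [-0.2, 0.5, -1.0]
width: 38.5
finger_force: 61.9
```

```bash
python3 plan.py 618.1 4.9 -0.09
```

```text
t 35.2 pos [618.2   5.3  49. ] j [-0.4   0.71  0.46  1.77 -0.43  0.76  0.2 ] w 38.5 F [-0.2  0.5 -1. ] tilt [-0.001 -0.    -1.   ]
yaw err -0.002 -> turn z units 0.02, j7 after ~0.20
yaw err 3.140 -> turn z units -29.98, j7 after ~-2.94
after turn 0.00: shift x,y units [-0.008 -0.001] dist 0.4
to lower z: units per mm .02; z now 49.0
```

Call:
apply_moves([
  [0, 0, 0, 0, 0, 0.1, 30],
  [0, 0, 0, 0, 0, 0.06, 30],
  [0, 0, 0, 0, 0, 0.03, 30],
  [0, 0, 0, 0, 0, 0, 30],
  [0, 0, 0, 0, 0, 0, 30],
])

```text
time_s: 35.75
eef_pos: [618.6, 5.1, 40.0]
tool_rot: [0.0, 0.738, 0.675, 0.0]
wrist_force: [-0.4, -0.4, -1.2]
width: 38.3
finger_force: 61.9
```

Call:
apply_moves([
  [0, 0, 0, 0, 0, 0.015, 30],
  [0, 0, 0, 0, 0, 0, 30],
])

```text
time_s: 35.95
eef_pos: [618.5, 5.1, 39.1]
tool_rot: [0.0, 0.738, 0.675, 0.0]
wrist_force: [0.4, 0.6, -0.7]
width: 38.2
finger_force: 61.9
```

Call:
apply_moves([
  [0, 0, 0, 0, 0, 0.012, 30],
  [0, 0, 0, 0, 0, 0, 30],
])

```text
time_s: 36.15
eef_pos: [618.5, 5.1, 38.5]
tool_rot: [0.0, 0.738, 0.675, 0.0]
wrist_force: [0.2, 1.0, -0.5]
width: 38.4
finger_force: 62.0
```

Call:
apply_moves([
  [0, 0, 0, 0, 0, 0.01, 30],
  [0, 0, 0, 0, 0, 0, 30],
])

```text
time_s: 36.35
eef_pos: [618.6, 5.1, 38.5]
tool_rot: [-0.0, 0.738, 0.675, 0.0]
wrist_force: [-4.5, 1.3, 9.2]
width: 38.1
finger_force: 63.1
```

Call:
apply_moves([
  [0, 0, 0, 0, 0, 0, 45],
  [0, 0, 0, 0, 0, 0, 55],
  [0, 0, 0, 0, 0, 0, 58],
  [0, 0, 0, 0, 0, -0.2, 58],
  [0, 0, 0, 0, 0, -0.5, 58],
])

```text
time_s: 36.85
eef_pos: [617.5, 5.1, 72.3]
tool_rot: [-0.001, 0.738, 0.675, -0.001]
wrist_force: [-0.5, 0.3, 1.5]
width: 57.8
finger_force: 0.0
```

Call:
apply_moves([
  [0, 0, 0, 0, 0, -0.9, 58],
  [0, 0, 0, 0, 0, -0.9, 58],
  [0, 0, 0, 0, -0.9, -0.3, 58],
  [0, 0, 0, 0, -0.9, 0, 58],
  [0, 0, 0, 0, -0.9, 0, 58],
])

```text
time_s: 37.35
eef_pos: [482.6, 17.2, 178.7]
tool_rot: [0.0, 0.738, 0.675, 0.001]
wrist_force: [0.8, 0.1, 0.2]
width: 57.7
finger_force: 0.0
```

Call:
apply_moves([
  [0, 0, 0, 0, -0.5, 0, 58],
  [0, 0, 0, 0, 0, 0, 58],
  [0, 0, 0, 0, 0, 0, 58],
])

```text
time_s: 37.65
eef_pos: [459.5, 19.6, 178.8]
tool_rot: [0.0, 0.738, 0.675, 0.001]
wrist_force: [0.3, 0.7, -1.1]
width: 58.0
finger_force: 0.0
```

Run:
```python
from h import *
c=cam('side'); cv2.imwrite('pics/end.png',cv2.resize(c['img'][70:350,180:520,::-1],(728,600),interpolation=cv2.INTER_CUBIC))
W=world(c).reshape(-1,3)
for n,x,y,r in(('micA',581,381,9),('micB',512,310,9),('podB',542,-390,7),('podA',550,-318,7),('belt',618,5,18)):
    k=np.hypot(W[:,0]-x,W[:,1]-y)<r; print(n,np.nanpercentile(W[k,2],[50,90]).round(1),k.sum())
print(readout.sense()['time_s'])
```

```text
micA [34.8 38.8] 28
micB nan 0
podB [36.2 39.5] 55
podA [36.6 40. ] 44
belt [30.3 32.6] 106
37.7
  return np.nanmean(a, axis, out=out, keepdims=keepdims)
```

View pics/end.png

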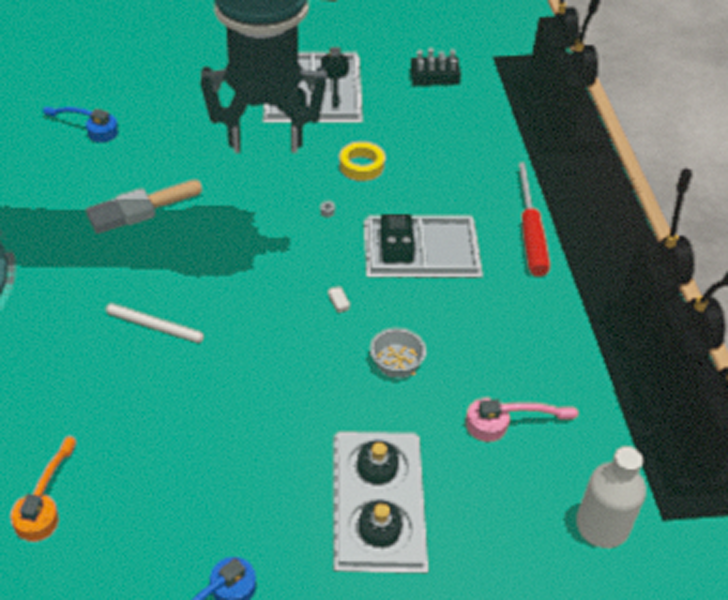

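The final picture shows the belt pack in the near bay (397,238), both pods in their wells (378,460 and 381,523), and mic A in its lane (335,75). The dish and tape have not moved. The heights match parts resting on the 3 mm floors. Mic B is hidden behind the gripper here, but the picture taken after its release showed it lying in its lane. I'm handing in.

```bash
python3 -c "
from workcell import ticket
print(ticket.hand_in())"
```

```text
the job is handed in; nothing more can be done
None
```

I placed all five parts in their trays (mics in the lanes, pods in the wells, belt pack in the near bay), left the dish and tape roll where they were, and handed the job in at about 38 s; no verdict was returned.

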